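Sort left and right bronze feet from the drain rack into their trays

TASK

Three bronze statue feet stand on the sloping drain rack: put the two left feet in the blue tray and the right foot in the orange tray, beside the right foot that is already there. Stand each one flat on its sole with its toes pointing at the white-striped end of its tray, and set it down gently rather than dropping it. Leave the foot already in the orange tray and everything else on the bench where it is.

Things in the scene. Friction and masses are not known exactly. Their poses are not given: they have to be found in the camera images.
- left_foot_a: Bronze LEFT foot, 127 mm long (x -35 to 92), 57 wide, 0.3-0.6 kg. Origin: sole underside on the ankle axis; x to the toes, z up, big toe (polished bright) on -y. Square brass tenon 30 x 30 mm on the ankle (sides along x, y; centred on z; 70 to 110 mm above the sole); below it the round ankle, 43 mm across. Starts on the rack, toes roughly downslope; belongs in the blue tray.
- left_foot_b: Bronze LEFT foot, 127 mm long (x -35 to 92), 57 wide, 0.3-0.6 kg. Origin: sole underside on the ankle axis; x to the toes, z up, big toe (polished bright) on -y. Square brass tenon 30 x 30 mm on the ankle (sides along x, y; centred on z; 70 to 110 mm above the sole); below it the round ankle, 43 mm across. Starts on the rack, toes roughly downslope; belongs in the blue tray.
- right_foot_a: Bronze RIGHT foot, 127 mm long (x -35 to 92), 57 wide, 0.3-0.6 kg. Origin: sole underside on the ankle axis; x to the toes, z up, big toe (polished bright) on +y. Square brass tenon 30 x 30 mm on the ankle (sides along x, y; centred on z; 70 to 110 mm above the sole); below it the round ankle, 43 mm across. Starts on the rack, toes roughly downslope; belongs in the orange tray.
- right_foot_b: Bronze RIGHT foot, 127 mm long (x -35 to 92), 57 wide, 0.3-0.6 kg. Origin: sole underside on the ankle axis; x to the toes, z up, big toe (polished bright) on +y. Square brass tenon 30 x 30 mm on the ankle (sides along x, y; centred on z; 70 to 110 mm above the sole); below it the round ankle, 43 mm across. Already in the -y half of the orange tray.
- left_foot_a_toe (a point): Tip of the big toe of left_foot_a, 92 mm ahead of the ankle axis, 17 mm to its big-toe side, 10 mm above the sole.
- left_foot_b_toe (a point): Tip of the big toe of left_foot_b, 92 mm ahead of the ankle axis, 17 mm to its big-toe side, 10 mm above the sole.
- right_foot_a_toe (a point): Tip of the big toe of right_foot_a, 92 mm ahead of the ankle axis, 17 mm to its big-toe side, 10 mm above the sole.
- right_foot_b_toe (a point): Tip of the big toe of right_foot_b, 92 mm ahead of the ankle axis, 17 mm to its big-toe side, 10 mm above the sole.
- blue_tray_floor (a point): Centre of the inner floor (178 x 204 mm, 6 mm above the bench) of the fixed blue tray, for LEFT feet. Outside 190 (x) x 216 (y) mm, walls 6 mm thick, 30 mm high. x points to the end with the white stripe, z up. Room for two feet side by side, origins about 50 mm either side in y and 30 mm toward -x.
- blue_tray_mark (a point): Middle of the white stripe across the floor at the +x end of the blue tray, 80 mm from the tray's centre; the rim of that end is white as well.
- orange_tray_floor (a point): Centre of the inner floor (178 x 204 mm, 6 mm above the bench) of the fixed orange tray, for RIGHT feet. Outside 190 (x) x 216 (y) mm, walls 6 mm thick, 30 mm high. x points to the end with the white stripe, z up. Room for two feet side by side, origins about 50 mm either side in y and 30 mm toward -x.
- orange_tray_mark (a point): Middle of the white stripe across the floor at the +x end of the orange tray, 80 mm from the tray's centre; the rim of that end is white as well.
- rack: Fixed rack, a pale grey plane 200 mm (upslope) x 300 mm (y) sloping 25 degrees down toward the robot. Origin: centre of the plane, 85 mm above the bench; x upslope, z the normal, leaning 25 degrees to the robot. Lip 14 mm high along the low edge. Three feet stand on it side by side, 98 mm apart, soles flat on the slope (tenons lean with it).
- bottle: Amber bottle, 64 mm across, 170 mm tall, loose; origin at its underside. Bystander.
- stand: Fixed thin steel hook stand: round foot 90 mm across, post 16 mm across and 430 mm tall at the origin, with a small hook at the top toward +x (60 mm). Obstacle between the rack's side and a back corner.
- wax_tin: Red tin with a pale lid, 72 mm across, 55 mm tall, loose; origin at its underside. Bystander.
- wood_block: Pale wooden block 110 x 60 x 50 mm, loose; origin at its underside. Bystander.
- hammer: Hammer 220 mm long with a wooden handle, lying on the bench in front of the robot, under 50 mm high, loose. Bystander.
- wire_brush: Brush 190 mm long lying behind the rack, under 60 mm high, loose. Bystander.
- polish_jar: Green glass jar, 76 mm across, 85 mm tall, loose; origin at its underside. Bystander.
Not all that is in view belongs to the job. What is shaped like the left_foot_b but pink is not meant.

How it is judged:
By the outcome, as a careful person would: the job done as asked, in the order asked, and still so for the second after the job is handed in, with the robot touching nothing.
It also fails if it takes over 69 s, if anything falls off the work surface, if the arm or the gripper's body presses on something with over 40 N, if the wrist force passes 120 N, or if a joint passes its speed limit or range.

ROBOT

A 6-joint arm with a two-finger parallel gripper is mounted at the origin on the work surface. World frame = base frame: x ahead of the robot, y to its left, z up, the work surface at z = 0. Lengths are in m, angles in rad, forces in N, time in s.
With the tool pointing down it reaches from about 0.25 to 0.725 m from the base axis. Payload 4 kg.
Tool frame: the origin (TCP) lies midway between the tips of the shut fingers; the grasp point (between the pads) lies bot.tcp_to_grasp behind it (bot.tcp_to_grasp is the distance from the TCP to the grasp point, in m); z points along the fingers, y is the line along which they close (so a half turn about z gives the same grasp; the last joint's range is limited). The gripper opens to 85 mm and grips with 20 to 120 N. Pads are 22 mm wide; open, the fingers measure 114 mm over their backs; the gripper's body (76 mm by 85 mm) begins 54 mm behind the grasp point. The pads swing forward as they close: fully open they stand 13 mm farther back than shut.
Start: joints at [1.144, 0.241, 0.005, 1.335, 0, 1.571], TCP at [0.207, 0.455, 0.231] pointing down, gripper open.
Joint ranges: [-2.72, 2.72], [-1.05, 1.87], [-1.09, 1.28], [-1.99, 2.15], [-1.42, 1.44], [-3.14, 3.14]. Speed limits (rad/s): [2.79, 2.79, 3.14, 3.14, 3.14, 3.14].

INTERFACE

Orientations are given as a unit quaternion [x, y, z, w].
In Python, from workcell import readout, camera, bot gives the robot as it stands. The module is installed in compiled form; this text tells all that it offers.
- The arm moves only by the tool jog_arm, never from a script. Its argument "motion" is a list of rows, each an object of numbers: "x", "y", "z": the shift along the tool's x, y, z in mm; "spin": the turn about the tool's z in degrees; "fingers": the closure, from -1 (fully open) to 1 (shut). A call has 1 to 8 rows; each row is the pose to reach, as a shift and turn from the pose commanded when the call began, along the tool's axes at that moment; what a row does not reach only later rows make up. A row lasts 1/8 s, in which the tool goes at most 62.5 mm and 10.7 degrees, less where a joint would pass 70% of its speed; a pose out of reach is approached as far as the arm can. A call with a gripper value outside its range is refused whole. The fingers move at their own pace and stop on an object; the grip force is fixed at half the most. Time passes only in rows, so rows that repeat a pose let the fingers close. It gives the time, the measured TCP pose, the force, the opening and the grip force at its end, in the units of the state.
- readout.get_obs(): the state, without advancing time (a new reading comes with each control period).
- camera(name): name is "scene" or "side" or "wrist"; returns a dict with "pixels" (400x640x3 uint8, red, green, blue), "K" (3x3 intrinsics, pixels), "rvec" (rotation vector, rad) and "tvec" (3), from world to camera coordinates, as OpenCV has them. Camera axes: x right, y down, z forward; pixel columns grow to the right and rows downward; lengths in m; the calibration is good to about 2 mm. The wrist camera is an equidistant fisheye: a pixel r from the principal point sees the ray r / f radians off the axis. A picture is of the moment at which its call begins. There is no depth.
- bot.job_done(): hands the job in; it is judged then, once.
The state is a dict: "clock": time; "joint_pos": joint angles; "joint_vel": joint speeds; "tau": joint torques, N m; "eef_pos": TCP position; "tool_rot": TCP orientation; "ft_force": force on the tool from outside, world axes, zero at the start; "ft_torque": the same for the moment, N m; "grip_width": finger opening in m; "grasp_force": force on a finger pad.
Only numpy, scipy, OpenCV 4.12 (cv2) and the standard library are available. Lean on these libraries where they do the work, as an engineer would, in place of code of your own. Each camera call takes 0.05 s, during which the arm holds its last target. There are 200 camera calls.

## Working session

There is one attempt and no reset: what is moved stays moved. The work goes in short steps, Python scripts to look and compute and a tool call to move; the robot and the scene stay as the last step left them, time stands still between calls to the robot, and variables do not carry over. Pictures are saved under pics/ and viewed, at most 10 in all, crops included, and the job is handed in when it is done.

Besides the shell and the picture viewer there is one more tool, called after "Request:" as name(argument=value, ...) on one line, values as JSON. jog_arm: Moves the arm, as the interface text tells. Its arguments: {"type":"object","properties":{"motion":{"type":"array"}},"required":["motion"]}

```bash
mkdir -p pics; cat > h.py <<'E'
import numpy as np, cv2
from workcell import readout, camera, bot
def snap(n,tag):
    c=camera(n); cv2.imwrite(f'pics/{tag}.png',c['pixels'][:,:,::-1]); np.savez(f'{tag}.npz',**c); return c
E
python3 - <<'E'
from h import *
for n in ('scene','side','wrist'):
    c=snap(n,n+'0'); R=cv2.Rodrigues(np.array(c['rvec']))[0]; print(n,np.round(c['K'],1).tolist(),np.round(-R.T@np.array(c['tvec']).ravel(),3))
o=readout.get_obs(); print(o, bot.tcp_to_grasp)
E
```

```text
scene [[377.9, 0.0, 313.8], [0.0, 377.9, 202.9], [0.0, 0.0, 1.0]] [1.2   0.399 1.075]
side [[387.8, 0.0, 319.7], [0.0, 387.8, 207.8], [0.0, 0.0, 1.0]] [ 0.493 -0.659  0.909]
wrist [[309.7, 0.0, 320.4], [0.0, 309.7, 198.9], [0.0, 0.0, 1.0]] [0.144 0.484 0.371]
{'clock': 0.15, 'joint_pos': array([1.14401700e+00, 2.41208922e-01, 4.05680354e-03, 1.33520399e+00,
       6.63078803e-06, 1.57079745e+00]), 'joint_vel': array([-1.33596508e-03, -1.97757820e-03,  3.55075472e-03, -6.96357930e-05,
       -4.08843118e-04,  1.07207754e-03]), 'tau': array([-1.42123583e-03, -3.72635829e+01,  2.52638340e+01,  1.23641227e-02,
       -6.39624409e-05,  3.24825223e-06]), 'eef_pos': array([0.20677451, 0.4547255 , 0.23064178]), 'tool_rot': array([ 2.11774379e-01,  9.77318272e-01, -7.61499383e-04, -1.68400183e-04]), 'ft_force': array([-0.1849137 , -0.54182901, -0.15170098]), 'ft_torque': array([-0.0101275 ,  0.0101222 ,  0.00609652]), 'grasp_force': 0.0, 'grip_width': 0.08551313128206114} 0.0187
```

View pics/scene0.png

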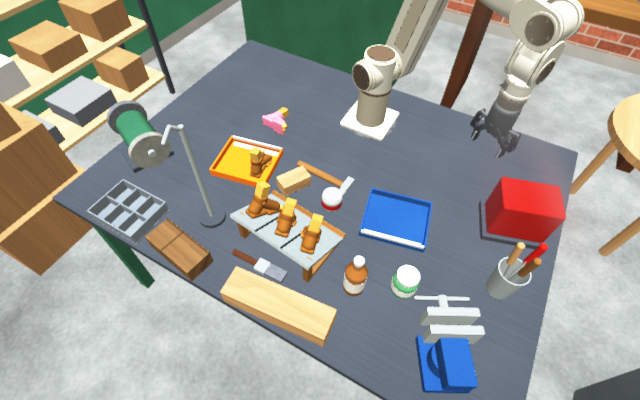

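View pics/side0.png

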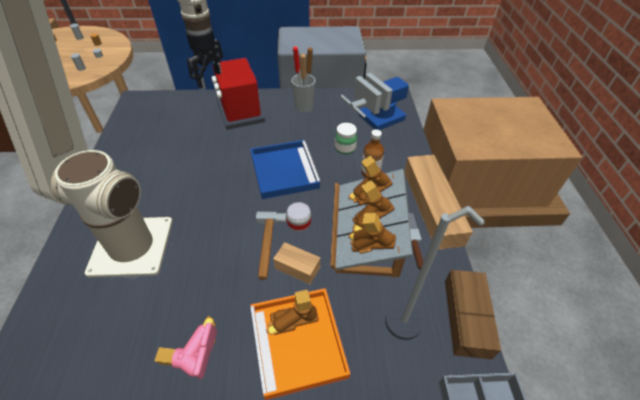

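Candidates: the rack feet (scene ≈ (265,200), (288,217), (312,235)), the foot in the orange tray (258,162, stays put), and the pink foot (275,120, a decoy). The rack feet are the targets, so I'll check left against right in a crop.

```bash
python3 - <<'E'
import cv2,numpy as np
a=cv2.imread('pics/scene0.png');b=cv2.imread('pics/side0.png')
A=cv2.resize(a[170:270,222:355],(800,600),interpolation=cv2.INTER_CUBIC)
B=cv2.resize(b[145:280,325:425],(444,600),interpolation=cv2.INTER_CUBIC)
cv2.imwrite('pics/c1.png',cv2.resize(A,(800,600)))
C=cv2.resize(b[280:400,245:355],(356,388),interpolation=cv2.INTER_CUBIC)
D=cv2.resize(b[135:200,245:325],(356,212),interpolation=cv2.INTER_CUBIC)[:, :]
D=cv2.resize(D,(356,212))
cv2.imwrite('pics/c2.png',np.hstack([B,np.vstack([C,D])]))
E
```

```text
(no output)
```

View pics/c1.png

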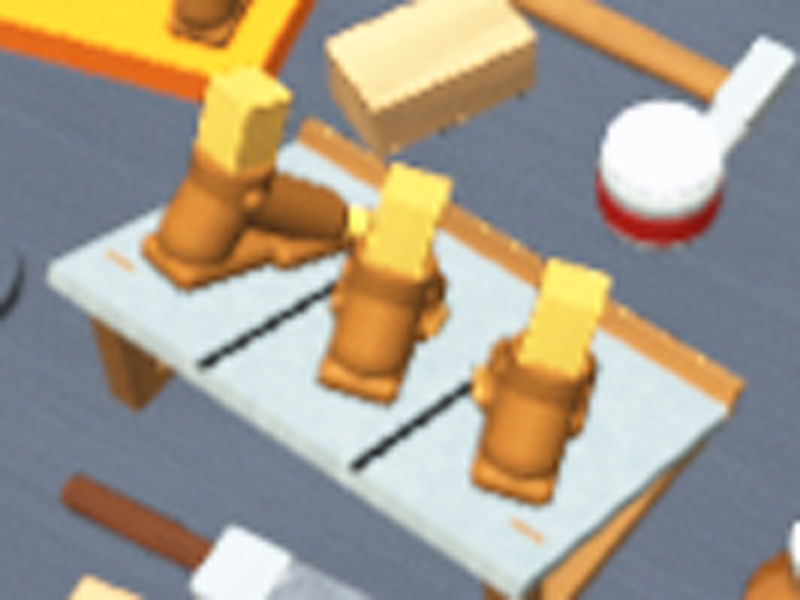

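View pics/c2.png

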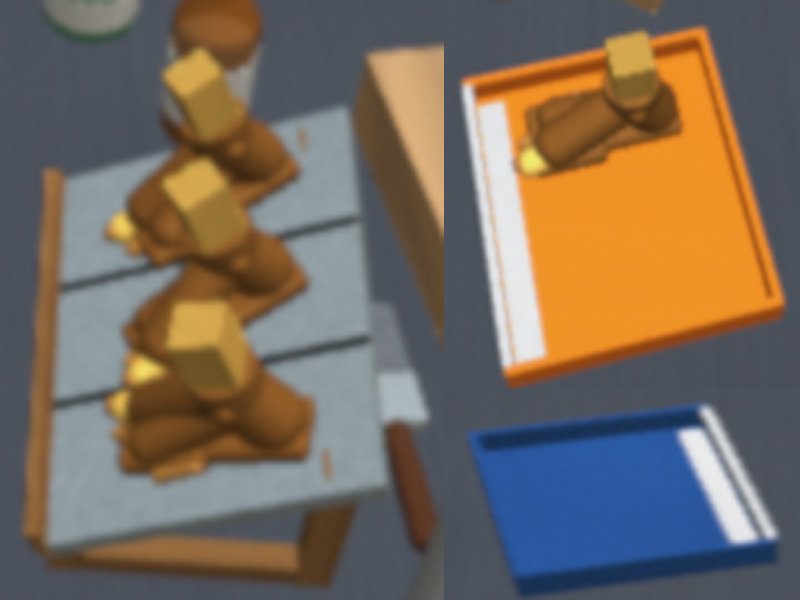

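Crops show: on the side picture the big toe of the lowest rack foot (‑y end) is on its +y side, so it is a LEFT foot. The middle one's is on ‑y, so it is the RIGHT foot, and the top one's is on +y, so LEFT. The orange stripe faces the robot, with the resident foot on the tray's image-upper side. The blue stripe faces away from the robot.

```bash
cat >> h.py <<'E'
def proj(c,P,fish=False):
    P=np.asarray(P,float).reshape(-1,3); r=np.array(c['rvec'],float).reshape(3,1); t=np.array(c['tvec'],float).reshape(3,1)
    if fish: return cv2.fisheye.projectPoints(P.reshape(-1,1,3),r,t,c['K'],np.zeros(4))[0].reshape(-1,2)
    return cv2.projectPoints(P,r,t,c['K'],None)[0].reshape(-1,2)
def Rz(a): c,s=np.cos(a),np.sin(a); return np.array([[c,-s,0],[s,c,0],[0,0,1]])
def Ry(a): c,s=np.cos(a),np.sin(a); return np.array([[c,0,s],[0,1,0],[-s,0,c]])
E
cat > fit.py <<'E'
from h import *
from scipy.optimize import least_squares
S,T=np.load('scene0.npz'),np.load('side0.npz')
c1=lambda l:np.array(l,float)/[6.015,6]+[222,170]
c2=lambda l:np.array(l,float)/4.444+[325,145]
oc=lambda l:(np.array(l,float)-[444,0])/3.235+[245,280]
bc=lambda l:(np.array(l,float)-[444,388])/[4.45,3.26]+[245,135]
def fit(name,loc,obs,x0,tilt=0):
    # obs: list of (cam, idx, pix)
    W=lambda p:(Rz(p[3])@Ry(tilt)@np.array(loc,float).T).T+p[:3]
    f=lambda p:np.concatenate([(proj(c,W(p)[i])-u).ravel() for c,i,u in obs])
    r=least_squares(f,x0,loss='soft_l1'); print(name,np.round(r.x[:3]*1e3,1),np.round(np.degrees(r.x[3]),1),'res',np.round(f(r.x),1)); return r.x
if __name__=='__main__':
    # rack: tilt so local x upslope -> Ry(-25deg)
    loc=[[.1,-.15,0],[.1,.15,0],[-.1,-.15,.014],[-.1,.15,.014]]
    fit('rack',loc,[(S,[0,1,2,3],c1([[50,275],[520,588],[305,122],[742,382]])),(T,[0,1],c2([[385,485],[346,106]]))],[.5,0,.085,0],-np.radians(25))
    h=.0
    L=[[.095,.108,0],[.095,-.108,0],[-.095,-.108,0],[-.095,.108,0]]
    fit('blue',L,[(T,[3,0,1,2],bc([[470,433],[708,405],[777,545],[520,575]])),(S,[0,1,2,3],np.array([[425,247],[361,233],[370,190],[432,196]],float))],[.3,.1,.03,0])
    fit('orange',L,[(T,[0,1,2,3],oc([[508,377],[463,82],[708,28],[783,303]])[[1,0,3,2]][[1,0,3,2]])],[.3,-.3,.03,np.pi]) 
    for z in (.085,):
        pass
    def tri(name,us,ut):
        r=least_squares(lambda p:np.r_[(proj(S,p)[0]-us),(proj(T,p)[0]-ut)],[.5,0,.15]); print(name,np.round(r.x*1e3,1),np.round(r.fun,1))
    # tenon top centres
    for n,a,b in (('Ltop-',[257,85],[205,318]),('Rtop',[420,182],[195,180]),('Ltop+',[578,278],[190,70])):
        tri(n,c1([a])[0],c2([b])[0])
E
python3 fit.py
```

```text
rack [677.5  22.4  82. ] -6.6 res [ 0.  -1.3  0.7 -0.1 -0.9  0.3 -0.9  1.7 -0.2 -0.4 -0.2  0.1]
blue [429.7 295.6  26.6] 13.6 res [-0.5  0.5 -0.7 -0.3  1.  -1.4 -0.   1.1  0.8  1.5 -1.7 -1.1  0.5 -1.6
 -0.3  6.5]
orange [ 469.5 -294.5   25.6] 191.5 res [-0.1 -0.2  0.3 -0.2 -1.1  0.2  0.6  0.3]
Ltop- [649.2 -75.4 198.5] [-1.1  0.7 -0.9 -0.6]
Rtop [657.8  26.8 198.4] [-0.6  0.4 -0.5 -0.3]
Ltop+ [667.3 120.2 198. ] [-0.4  0.3 -0.4 -0.2]
```

```bash
cat >> h.py <<'E'
def yaw():
    q=readout.get_obs()['tool_rot']; from scipy.spatial.transform import Rotation as R
    y=R.from_quat(q).as_matrix()[:,1]; return np.arctan2(y[1],y[0])
def go(p,psi,base=None):
    "shift/spin in tool axes to TCP p (mm), tool-y heading psi deg; base=(p,psi) commanded, else measured"
    from scipy.spatial.transform import Rotation as R
    o=readout.get_obs(); M=R.from_quat(o['tool_rot']).as_matrix(); p0=o['eef_pos']*1e3
    d=M.T@(np.array(p)-p0); print('xyz',np.round(d,1),'spin (mod 360)',round(-(psi-np.degrees(yaw())),1),'| now',np.round(p0,1),round(np.degrees(yaw()),1),'q',np.round(o['joint_pos'],2),'t',round(o['clock'],2))
E
python3 - <<'E'
from h import *
go([650,22,320],83.4)
T=np.load('side0.npz');S=np.load('scene0.npz')
from fit import least_squares
def tri(us,ut): 
    r=least_squares(lambda p:np.r_[(proj(S,p)[0]-us),(proj(T,p)[0]-ut)],[.5,0,.05]);print(np.round(r.x*1e3),np.round(r.fun,1))
tri([211,219],[405,322]); tri([163,128],[443,218]); tri([359,260],[376,135])
E
```

```text
xyz [-582.6 -210.6  -89. ] spin (mod 360) -17.9 | now [206.8 454.7 230.6] 65.5 q [1.14 0.24 0.   1.34 0.   1.57] t 0.15
[ 736. -254.   -4.] [ 0.6 -0.2  0.4  0.2]
[ 732. -269.  415.] [11.5 -4.8  7.1  3.4]
[715. 275. 163.] [-0.6  0.4 -0.6 -0.4]
```

Request:
jog_arm(motion=[{"x": -50, "y": -20, "z": -60}, {"x": -100, "y": -40, "z": -89, "spin": -4}, {"x": -155, "y": -56, "z": -89, "spin": -6}, {"x": -210, "y": -76, "z": -89, "spin": -8}, {"x": -265, "y": -96, "z": -89, "spin": -10}, {"x": -320, "y": -116, "z": -89, "spin": -12}, {"x": -375, "y": -136, "z": -89, "spin": -14}, {"x": -430, "y": -156, "z": -89, "spin": -16}])

```text
validation failed for argument at $.mo...
```

Request:
jog_arm(motion=[{"x": -54, "y": -5, "spin": -2}, {"x": -100, "y": -10, "spin": -2}, {"x": -130, "y": -12, "spin": -2}, {"x": -130, "y": -12, "spin": -2}])

```text
validation failed for argument at $.mo...
```

```bash
python3 - <<'E'
from h import *
snap('wrist','w1'); go([650,22,320],83.4)
E
```

```text
xyz [-582.6 -210.6  -89. ] spin (mod 360) -17.9 | now [206.8 454.8 230.7] 65.5 q [1.14 0.24 0.   1.34 0.   1.57] t 0.2
```

View pics/w1.png

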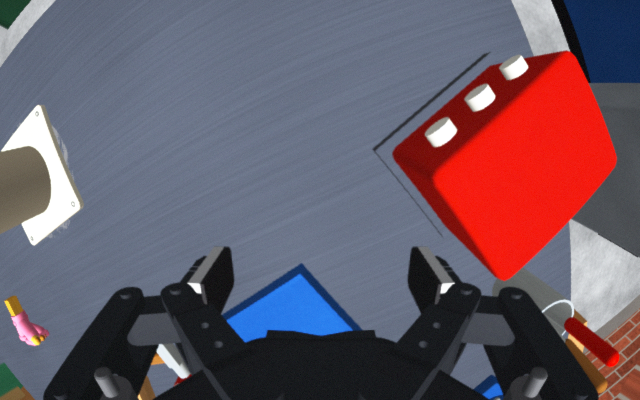

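The wrist view is still at the start pose: the red box, a corner of the blue tray near (300,270), and the fingers at (215,280) and (430,280). Both moves were refused, so I'll give every field in each row.

Request:
jog_arm(motion=[{"x": -50, "y": -20, "z": -60, "spin": 0, "fingers": -1}, {"x": -100, "y": -40, "z": -89, "spin": -4, "fingers": -1}, {"x": -155, "y": -56, "z": -89, "spin": -6, "fingers": -1}, {"x": -210, "y": -76, "z": -89, "spin": -8, "fingers": -1}, {"x": -265, "y": -96, "z": -89, "spin": -10, "fingers": -1}, {"x": -320, "y": -116, "z": -89, "spin": -12, "fingers": -1}, {"x": -375, "y": -136, "z": -89, "spin": -14, "fingers": -1}, {"x": -430, "y": -156, "z": -89, "spin": -16, "fingers": -1}])

```text
clock: 1.2
eef_pos: [0.5349, 0.1336, 0.3202]
tool_rot: [0.073, 0.997, 0.0, -0.0]
ft_force: [0.6, 1.3, 0.4]
grip_width: 0.0853
grasp_force: 0.0
```

```bash
python3 - <<'E'
from h import *
go([650,22,320],83.4)
E
```

```text
xyz [-1.301e+02 -9.360e+01  1.000e-01] spin (mod 360) -1.8 | now [534.9 133.6 320.2] 81.6 q [0.24 0.33 0.36 1.6  0.   0.39] t 1.2
```

```bash
python3 - <<'E'
from h import *
snap('wrist','w2')
E
```

Request:
jog_arm(motion=[{"x": -54, "y": -40, "z": 0, "spin": -2, "fingers": -1}, {"x": -100, "y": -74, "z": 0, "spin": -2, "fingers": -1}, {"x": -130, "y": -94, "z": 0, "spin": -2, "fingers": -1}, {"x": -130, "y": -94, "z": 0, "spin": -2, "fingers": -1}])

```text
clock: 1.75
eef_pos: [0.6498, 0.0208, 0.3178]
tool_rot: [0.058, 0.998, -0.0, -0.001]
ft_force: [-0.3, 0.8, -0.6]
grip_width: 0.0854
grasp_force: 0.0
```

```bash
python3 - <<'E'
from h import *
snap('wrist','w3'); go([650,22,320],83.4)
a=cv2.imread('pics/w2.png');b=cv2.imread('pics/w3.png')
cv2.imwrite('pics/w23.png',np.vstack([cv2.resize(a[:, :],(480,300)),cv2.resize(b,(480,300))]))
E
```

```text
xyz [-1.2 -0.1 -1.4] spin (mod 360) 0.0 | now [648.8  22.3 318.6] 83.4 q [0.03 0.57 0.72 1.72 0.   0.15] t 1.8
```

View pics/w3.png

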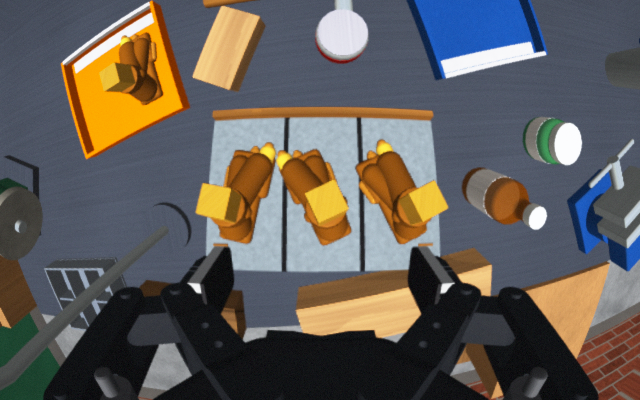

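w3: the rack spans (205–440, 110–272). Big toes are at (267,153) left-hand foot on ‑y, (283,158) right foot in the middle, and (384,148) left foot on +y. Tenon tops are at (220,203), (325,202) and (425,203). The stand foot is at (165,228). I'll zoom for precise corners.

```bash
python3 - <<'E'
import cv2
b=cv2.imread('pics/w3.png')
cv2.imwrite('pics/c3.png',cv2.resize(b[125:265,190:455],None,fx=3,fy=3,interpolation=cv2.INTER_CUBIC))
E
```

```text
(no output)
```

View pics/c3.png

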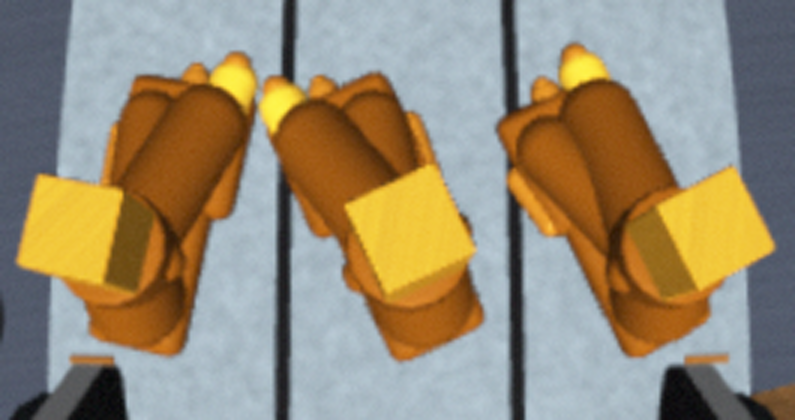

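```bash
cat > feet.py <<'E'
from fit import *
W=np.load('w3.npz')
g=np.radians
F={'L-':([[40,175],[125,190],[105,285],[18,265],[240,55]],-17,[205,318],[107,400],[257,85]),
   'R':([[345,205],[430,165],[475,248],[390,297],[268,82]],17,[195,180],[128,372],[420,182]),
   'L+':([[660,225],[735,167],[775,247],[700,300],[573,45]],-17,[190,70],[107,222],[578,278])}
ry=-6.6
for n,(px,ty,st,toe,sc) in F.items():
    loc=np.array([[15,15,110],[15,-15,110],[-15,-15,110],[-15,15,110],[92,ty,10],[0,0,110]])/1e3
    u=np.array(px)/3+[190,125]
    R=lambda a:Rz(g(ry))@Ry(-g(25))@Rz(np.pi+a)
    def f(p):
        X=(R(p[3])@loc.T).T+p[:3]
        return np.r_[(proj(W,X[:5],True)-u).ravel(),(proj(T,X[[5,4]])-c2([st,toe])).ravel(),(proj(S,X[5])-c1([sc])).ravel()]
    r=least_squares(f,[.69,0,.1,0],loss='soft_l1'); p=r.x
    c=R(p[3])@[0,0,.09]+p[:3]; d=R(p[3])[:,0]; dy=R(p[3])[:,1]
    print(n,'origin',np.round(p[:3]*1e3,1),'a',np.round(np.degrees(p[3]),1),'tenon90',np.round(c*1e3,1),'toe head',round(np.degrees(np.arctan2(d[1],d[0])),1),'ydir',round(np.degrees(np.arctan2(dy[1],dy[0])),1),'dip y',np.round(dy[2],2),'dip x',np.round(d[2],2),'\n  res',np.round(f(p),1))
E
python3 feet.py
```

```text
L- origin [690.5 -81.5  98.6] a -10.6 tenon90 [652.8 -77.1 180.2] toe head 161.8 ydir -106.2 dip y -0.08 dip x -0.42 
  res [-0.3 -0.9  0.7 -0.4  0.2  0.3 -0.3  0.5  0.   1.7 -2.9 -0.2  0.2  1.1
 -0.4 -0.5]
R origin [702.2  20.7  98.8] a 26.5 tenon90 [664.4  25.1 180.4] toe head -157.7 ydir -72.3 dip y 0.19 dip x -0.38 
  res [-1.2  0.   0.9 -1.5  1.5  0.8 -0.9 -0.2  0.5  1.9 -1.2 -0.1 -0.1  2.6
 -0.5 -0.2]
L+ origin [713.9 114.   99.9] a 24.7 tenon90 [676.1 118.3 181.5] toe head -159.7 ydir -74.0 dip y 0.18 dip x -0.38 
  res [-1.2 -6.1  0.7  0.   1.5  2.4 -0.1 -1.1 -0.2  3.3 -0.1 -0.5  0.3  2.7
 -0.7 -0.1]
```

Fits are consistent to about 1 px. The order will be L+ (blue), L‑ (blue), then R (orange), which keeps joint 6 in range. I'll refine the trays with w3 and compute the approach.

```bash
python3 - <<'E'
from fit import *
W=np.load('w3.npz')
L=[[.095,.108,0],[.095,-.108,0],[-.095,-.108,0],[-.095,.108,0]]
def fit2(name,obs,x0):
    L_=np.array(L)
    f=lambda p:np.concatenate([(proj(c,((Rz(p[3])@L_.T).T+p[:3])[i],fi)-u).ravel() for c,i,u,fi in obs])
    r=least_squares(f,x0,loss='soft_l1'); print(name,np.round(r.x[:3]*1e3,1),np.round(np.degrees(r.x[3]),1),np.round(f(r.x),1))
fit2('blue',[(T,[3,0,1,2],bc([[470,433],[708,405],[777,545],[520,575]]),0),(S,[0,1,2],np.array([[425,247],[361,233],[370,190]],float),0),(W,[1,0],np.array([[439,79],[546,52]],float),1)],[.43,.3,.03,.23])
fit2('orange',[(T,[0,1,2,3],oc([[508,377],[463,82],[708,28],[783,303]]),0),(W,[1,2],np.array([[155,4],[188,106]],float),1),(W,[3,0],np.array([[86,157],[63,66]],float),1)],[.47,-.29,.03,3.34])
go([674,118.5,260],106)
E
```

```text
blue [426.8 293.5  24.5] 13.2 [-1.2  1.2 -1.3  0.6 -0.1 -0.3 -1.2  1.9  0.1  0.9 -2.1 -1.9  0.5 -2.1
  2.6  0.5  0.1  1.7]
orange [ 468.8 -292.7   20.7] 191.8 [ 0.1 -0.3  0.1  0.3 -1.7  0.4  0.3 -0.1 -0.3 -2.3 -2.2  1.5  3.6  1.9
  0.8 -1.6]
xyz [-14.2  98.5  58.6] spin (mod 360) -22.6 | now [648.8  22.3 318.6] 83.4 q [0.03 0.57 0.72 1.72 0.   0.15] t 1.8
```

Request:
jog_arm(motion=[{"x": -7, "y": 49, "z": 29, "spin": -10, "fingers": -1}, {"x": -14, "y": 98.5, "z": 58, "spin": -20, "fingers": -1}, {"x": -14, "y": 98.5, "z": 58, "spin": -22.6, "fingers": -1}, {"x": -14, "y": 98.5, "z": 90, "spin": -22.6, "fingers": -1}, {"x": -14, "y": 98.5, "z": 115, "spin": -22.6, "fingers": -1}, {"x": -14, "y": 98.5, "z": 135, "spin": -22.6, "fingers": -1}])

```text
clock: 2.55
eef_pos: [0.6719, 0.1211, 0.1848]
tool_rot: [-0.142, 0.99, 0.0, -0.001]
ft_force: [0.1, 0.4, -1.7]
grip_width: 0.0853
grasp_force: 0.0
```

```bash
python3 - <<'E'
from h import *
snap('wrist','w4'); go([674,118.5,166],106); print(readout.get_obs()['ft_force'])
E
```

```text
xyz [-2.7 -3.1 15.6] spin (mod 360) 0.3 | now [670.6 120.8 181.7] 106.3 q [ 0.18  0.64  0.5   1.43  0.   -0.11] t 2.6
[-0.76530995 -0.44791773 -3.08328232]
```

View pics/w4.png

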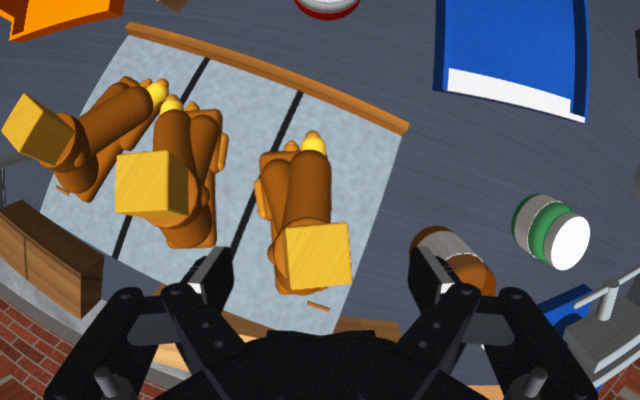

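The tenon of L+ at (318,255) sits centred between the fingers (215 and 430), square to the pads. Descending the last 16 mm and gripping.

Request:
jog_arm(motion=[{"x": -2.5, "y": -2.5, "z": 8, "spin": 0, "fingers": -1}, {"x": -2.5, "y": -2.5, "z": 15, "spin": 0, "fingers": -1}, {"x": -2.5, "y": -2.5, "z": 15, "spin": 0, "fingers": 1}, {"x": -2.5, "y": -2.5, "z": 15, "spin": 0, "fingers": 1}, {"x": -2.5, "y": -2.5, "z": 15, "spin": 0, "fingers": 1}, {"x": -2.5, "y": -2.5, "z": 15, "spin": 0, "fingers": 1}, {"x": -2.5, "y": -2.5, "z": 15, "spin": 0, "fingers": 1}, {"x": -2.5, "y": -2.5, "z": 15, "spin": 0, "fingers": 1}])

```text
clock: 3.6
eef_pos: [0.6773, 0.117, 0.172]
tool_rot: [-0.14, 0.99, -0.001, 0.001]
ft_force: [-1.0, -0.8, 6.0]
grip_width: 0.0314
grasp_force: 58.5
```

Request:
jog_arm(motion=[{"x": 0, "y": 0, "z": -10, "spin": 0, "fingers": 1}, {"x": 0, "y": 0, "z": -25, "spin": 0, "fingers": 1}, {"x": 0, "y": 0, "z": -50, "spin": 0, "fingers": 1}, {"x": 0, "y": 0, "z": -80, "spin": 0, "fingers": 1}, {"x": 0, "y": 0, "z": -110, "spin": 0, "fingers": 1}, {"x": 0, "y": 0, "z": -130, "spin": 0, "fingers": 1}, {"x": 0, "y": 0, "z": -130, "spin": 0, "fingers": 1}])

```text
clock: 4.47
eef_pos: [0.6776, 0.118, 0.3025]
tool_rot: [-0.141, 0.99, 0.0, 0.002]
ft_force: [0.8, -0.2, -5.6]
grip_width: 0.0291
grasp_force: 61.6
```

```bash
python3 - <<'E'
from h import *
o=readout.get_obs(); print(o['ft_force'],o['ft_torque'],o['grip_width'],o['grasp_force'])
go([388,335,295],279)
E
```

```text
[ 0.82565504 -0.16905346 -5.59154675] [ 0.01901538 -0.00925307 -0.05627645] 0.029090446943899995 61.57253623008728
xyz [217.8 289.    6.6] spin (mod 360) -172.8 | now [677.6 118.  302.5] 106.2 q [ 0.17  0.66  0.84  1.74  0.   -0.11] t 4.47
```

Request:
jog_arm(motion=[{"x": 14, "y": 18, "z": 0, "spin": -10, "fingers": 1}, {"x": 28, "y": 36, "z": 0, "spin": -20, "fingers": 1}, {"x": 42, "y": 54, "z": 0, "spin": -30, "fingers": 1}, {"x": 56, "y": 72, "z": 0, "spin": -40, "fingers": 1}, {"x": 70, "y": 90, "z": 0, "spin": -50, "fingers": 1}, {"x": 84, "y": 110, "z": 0, "spin": -60, "fingers": 1}, {"x": 98, "y": 130, "z": 0, "spin": -70, "fingers": 1}, {"x": 112, "y": 148, "z": 0, "spin": -80, "fingers": 1}])

```text
clock: 5.48
eef_pos: [0.5265, 0.2291, 0.2987]
tool_rot: [0.746, -0.666, -0.001, 0.001]
ft_force: [-0.6, -0.3, -4.1]
grip_width: 0.0289
grasp_force: 61.5
```

```bash
python3 - <<'E'
from h import *
go([388,335,295],279)
E
```

```text
xyz [-120.9  125.6    4. ] spin (mod 360) -452.5 | now [526.5 229.1 298.7] -173.5 q [ 0.41  0.38  0.37  1.57  0.   -1.27] t 5.47
```

Request:
jog_arm(motion=[{"x": -12, "y": 13, "z": 0, "spin": -10, "fingers": 1}, {"x": -24, "y": 28, "z": 0, "spin": -20, "fingers": 1}, {"x": -36, "y": 42, "z": 0, "spin": -30, "fingers": 1}, {"x": -48, "y": 56, "z": 0, "spin": -40, "fingers": 1}, {"x": -60, "y": 70, "z": 20, "spin": -50, "fingers": 1}, {"x": -72, "y": 84, "z": 40, "spin": -60, "fingers": 1}, {"x": -84, "y": 98, "z": 60, "spin": -70, "fingers": 1}, {"x": -96, "y": 112, "z": 80, "spin": -80, "fingers": 1}])

```text
clock: 6.48
eef_pos: [0.4049, 0.3119, 0.2184]
tool_rot: [1.0, -0.031, -0.001, 0.001]
ft_force: [1.0, 0.6, -4.6]
grip_width: 0.0292
grasp_force: 61.4
```

```bash
python3 - <<'E'
from h import *
go([421,343.5,160],283.2)
E
```

```text
xyz [ 14.2 -32.6  58.3] spin (mod 360) -376.7 | now [404.9 311.9 218.4] -93.5 q [ 0.66  0.27  0.01  1.31  0.   -2.42] t 6.47
```

Request:
jog_arm(motion=[{"x": 7, "y": -16, "z": 20, "spin": -9, "fingers": 1}, {"x": 14, "y": -32.6, "z": 40, "spin": -16.7, "fingers": 1}, {"x": 14, "y": -32.6, "z": 65, "spin": -16.7, "fingers": 1}, {"x": 14, "y": -32.6, "z": 80, "spin": -16.7, "fingers": 1}, {"x": 14, "y": -32.6, "z": 80, "spin": -16.7, "fingers": 1}])

```text
clock: 7.1
eef_pos: [0.4211, 0.3425, 0.1385]
tool_rot: [0.994, 0.112, -0.002, 0.001]
ft_force: [-1.2, 0.5, -3.4]
grip_width: 0.0292
grasp_force: 60.3
```

```bash
python3 - <<'E'
from h import *
go([421,343.5,115],283.2); print(readout.get_obs()['ft_force'])
snap('side','s1'); a=cv2.imread('pics/s1.png')
cv2.imwrite('pics/s1c.png',cv2.resize(a[90:220,215:345],(600,600),interpolation=cv2.INTER_CUBIC))
E
```

```text
xyz [ 0.2 -1.  23.5] spin (mod 360) -360.4 | now [421.1 342.5 138.5] -77.2 q [ 0.68  0.38 -0.04  1.15  0.   -2.68] t 7.1
[-1.16457532  0.53728989 -3.36501733]
```

View pics/s1c.png

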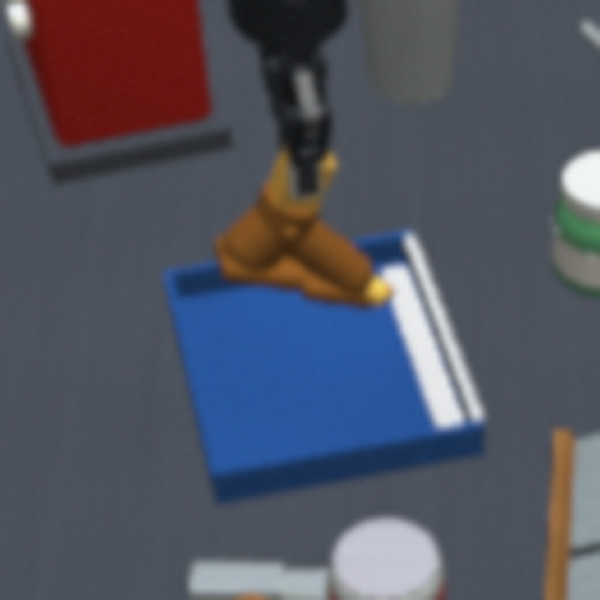

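The foot is held toe-down by roughly 20°, big toe at (378,290) in the crop, pointing at the white stripe. Now touch the toe down and roll it flat along an arc.

Request:
jog_arm(motion=[{"x": 1, "y": -1, "z": 12, "spin": 0, "fingers": 1}, {"x": 2, "y": -1, "z": 21, "spin": 0, "fingers": 1}, {"x": 2, "y": -1, "z": 26, "spin": 0, "fingers": 1}, {"x": 2, "y": -1, "z": 28, "spin": 0, "fingers": 1}])

```text
clock: 7.65
eef_pos: [0.4237, 0.3451, 0.115]
tool_rot: [0.994, 0.112, 0.0, -0.0]
ft_force: [-9.3, -4.4, 21.2]
grip_width: 0.0295
grasp_force: 62.6
```

Request:
jog_arm(motion=[{"x": -4, "y": 0, "z": 2, "spin": 0, "fingers": 1}, {"x": -8, "y": 0, "z": 4, "spin": 0, "fingers": 1}, {"x": -12, "y": 0, "z": 6, "spin": 0, "fingers": 1}, {"x": -16, "y": 0, "z": 8, "spin": 0, "fingers": 1}, {"x": -16, "y": 0, "z": 8, "spin": 0, "fingers": 1}])

```text
clock: 8.28
eef_pos: [0.4109, 0.3436, 0.1073]
tool_rot: [0.994, 0.112, 0.003, -0.002]
ft_force: [-1.1, 0.9, 5.6]
grip_width: 0.0289
grasp_force: 61.4
```

Request:
jog_arm(motion=[{"x": -3.5, "y": 0, "z": 2.5, "spin": 0, "fingers": 1}, {"x": -7, "y": 0, "z": 5, "spin": 0, "fingers": 1}, {"x": -10.5, "y": 0, "z": 7.5, "spin": 0, "fingers": 1}, {"x": -14, "y": 0, "z": 10, "spin": 0, "fingers": 1}, {"x": -14, "y": 0, "z": 10, "spin": 0, "fingers": 1}])

```text
clock: 8.9
eef_pos: [0.3962, 0.3405, 0.0979]
tool_rot: [0.994, 0.112, 0.003, -0.002]
ft_force: [-4.6, -1.1, 11.3]
grip_width: 0.0289
grasp_force: 63.4
```

Request:
jog_arm(motion=[{"x": -3.5, "y": 0, "z": 2.5, "spin": 0, "fingers": 1}, {"x": -7, "y": 0, "z": 5, "spin": 0, "fingers": 1}, {"x": -9, "y": 0, "z": 7.5, "spin": 0, "fingers": 1}, {"x": -10, "y": 0, "z": 9, "spin": 0, "fingers": 1}, {"x": -10, "y": 0, "z": 9, "spin": 0, "fingers": 1}])

```text
clock: 9.52
eef_pos: [0.3846, 0.3378, 0.0888]
tool_rot: [0.994, 0.113, 0.001, -0.002]
ft_force: [-9.8, -2.0, 16.4]
grip_width: 0.029
grasp_force: 65.5
```

Request:
jog_arm(motion=[{"x": -2, "y": 0, "z": 1.5, "spin": 0, "fingers": 1}, {"x": -4, "y": 0, "z": 3, "spin": 0, "fingers": 1}, {"x": -4, "y": 0, "z": 3, "spin": 0, "fingers": 1}])

```text
clock: 9.9
eef_pos: [0.3825, 0.3374, 0.087]
tool_rot: [0.994, 0.112, 0.003, -0.002]
ft_force: [-8.1, -2.3, 20.2]
grip_width: 0.0294
grasp_force: 66.3
```

Request:
jog_arm(motion=[{"x": -2, "y": 0, "z": 1.5, "spin": 0, "fingers": 1}, {"x": -4, "y": 0, "z": 3, "spin": 0, "fingers": 1}, {"x": -4, "y": 0, "z": 3, "spin": 0, "fingers": 1}])

```text
clock: 10.28
eef_pos: [0.3826, 0.3375, 0.0869]
tool_rot: [0.994, 0.112, 0.007, -0.003]
ft_force: [-2.9, -5.0, 31.3]
grip_width: 0.0292
grasp_force: 67.6
```

```bash
python3 - <<'E'
from h import *
o=readout.get_obs(); print(o['ft_force'],o['ft_torque'])
go([382,334,84],283.2)
snap('side','s2');snap('scene','sc2')
E
```

```text
[-2.88411887 -4.97659275 31.32628721] [-1.44319862  0.18919315  0.03893045]
xyz [-1.4  3.3  2.8] spin (mod 360) -360.4 | now [382.6 337.5  86.9] -77.2 q [ 0.72  0.36 -0.23  0.97 -0.   -2.64] t 10.28
```

The force jumped while z stopped at 87 mm, so the sole is flat. I'll relieve the preload, open, and rise.

Request:
jog_arm(motion=[{"x": 2, "y": 0, "z": -2, "spin": 0, "fingers": 1}, {"x": 3, "y": 0, "z": -3, "spin": 0, "fingers": 1}, {"x": 3, "y": 0, "z": -3, "spin": 0, "fingers": 1}])

```text
clock: 10.75
eef_pos: [0.3825, 0.3374, 0.087]
tool_rot: [0.994, 0.112, 0.004, -0.003]
ft_force: [-4.8, -1.2, 18.8]
grip_width: 0.0293
grasp_force: 66.0
```

Request:
jog_arm(motion=[{"x": 0, "y": 0, "z": 0, "spin": 0, "fingers": -0.2}, {"x": 0, "y": 0, "z": 0, "spin": 0, "fingers": -0.4}, {"x": 0, "y": 0, "z": 0, "spin": 0, "fingers": -1}, {"x": 0, "y": 0, "z": 0, "spin": 0, "fingers": -1}, {"x": 0, "y": 0, "z": 0, "spin": 0, "fingers": -1}])

```text
clock: 11.38
eef_pos: [0.3802, 0.335, 0.082]
tool_rot: [0.994, 0.112, -0.0, 0.0]
ft_force: [-0.3, -0.7, -0.3]
grip_width: 0.0853
grasp_force: 0.0
```

Request:
jog_arm(motion=[{"x": 0, "y": 0, "z": -30, "spin": 0, "fingers": -1}, {"x": 0, "y": 0, "z": -80, "spin": 0, "fingers": -1}, {"x": 0, "y": 0, "z": -135, "spin": 0, "fingers": -1}, {"x": 0, "y": 0, "z": -190, "spin": 0, "fingers": -1}, {"x": 0, "y": 30, "z": -208, "spin": 0, "fingers": -1}, {"x": 20, "y": 80, "z": -208, "spin": 5, "fingers": -1}, {"x": 40, "y": 130, "z": -208, "spin": 10, "fingers": -1}, {"x": 60, "y": 180, "z": -208, "spin": 15, "fingers": -1}])

```text
clock: 12.38
eef_pos: [0.4796, 0.1717, 0.2904]
tool_rot: [1.0, -0.02, 0.0, -0.0]
ft_force: [1.4, 0.9, 0.1]
grip_width: 0.0853
grasp_force: 0.0
```

```bash
python3 - <<'E'
from h import *
go([650.3,-77,260],253.8)
c=snap('side','s3')
# check placed foot vs flat model in side view: print projected tenon top/toe for model & save overlay
E
```

```text
xyz [180.5 241.7  30.4] spin (mod 360) -346.1 | now [479.6 171.7 290.4] -92.3 q [ 0.34  0.24  0.16  1.49  0.   -2.76] t 12.38
```

Request:
jog_arm(motion=[{"x": 30, "y": 40, "z": 0, "spin": 3, "fingers": -1}, {"x": 62, "y": 82, "z": 0, "spin": 6, "fingers": -1}, {"x": 95, "y": 126, "z": 0, "spin": 9, "fingers": -1}, {"x": 128, "y": 170, "z": 0, "spin": 12, "fingers": -1}, {"x": 160, "y": 214, "z": 10, "spin": 13.9, "fingers": -1}, {"x": 180.5, "y": 241.7, "z": 30, "spin": 13.9, "fingers": -1}, {"x": 180.5, "y": 241.7, "z": 60, "spin": 13.9, "fingers": -1}, {"x": 180.5, "y": 241.7, "z": 85, "spin": 13.9, "fingers": -1}])

```text
clock: 13.42
eef_pos: [0.6499, -0.076, 0.2032]
tool_rot: [0.99, -0.14, -0.001, -0.0]
ft_force: [0.5, -0.0, 0.2]
grip_width: 0.0854
grasp_force: 0.0
```

```bash
python3 - <<'E'
from h import *
go([650.3,-77,167],253.8)
E
```

```text
xyz [ 0.7  0.9 36.2] spin (mod 360) -359.9 | now [649.9 -76.  203.2] -106.1 q [-0.12  0.57  0.43  1.43  0.   -2.98] t 13.43
```

Request:
jog_arm(motion=[{"x": 0.7, "y": 1, "z": 15, "spin": 0, "fingers": -1}, {"x": 0.7, "y": 1, "z": 28, "spin": 0, "fingers": -1}, {"x": 0.7, "y": 1, "z": 34, "spin": 0, "fingers": -1}, {"x": 0.7, "y": 1, "z": 34, "spin": 0, "fingers": 1}, {"x": 0.7, "y": 1, "z": 34, "spin": 0, "fingers": 1}, {"x": 0.7, "y": 1, "z": 34, "spin": 0, "fingers": 1}, {"x": 0.7, "y": 1, "z": 34, "spin": 0, "fingers": 1}, {"x": 0.7, "y": 1, "z": 34, "spin": 0, "fingers": 1}])

```text
clock: 14.42
eef_pos: [0.651, -0.0762, 0.1728]
tool_rot: [0.99, -0.14, 0.001, -0.0]
ft_force: [-0.7, 0.3, 6.0]
grip_width: 0.0293
grasp_force: 60.1
```

Request:
jog_arm(motion=[{"x": 0, "y": 0, "z": 0, "spin": 0, "fingers": 1}, {"x": 0, "y": 0, "z": -10, "spin": 0, "fingers": 1}, {"x": 0, "y": 0, "z": -25, "spin": 0, "fingers": 1}, {"x": 0, "y": 0, "z": -50, "spin": 0, "fingers": 1}, {"x": 0, "y": 0, "z": -85, "spin": 0, "fingers": 1}, {"x": 0, "y": 0, "z": -120, "spin": 0, "fingers": 1}, {"x": 0, "y": 0, "z": -140, "spin": 0, "fingers": 1}, {"x": 0, "y": 0, "z": -140, "spin": 0, "fingers": 1}])

```text
clock: 15.42
eef_pos: [0.6515, -0.0767, 0.3137]
tool_rot: [0.99, -0.14, 0.002, 0.0]
ft_force: [0.4, 0.2, -4.1]
grip_width: 0.0294
grasp_force: 59.1
```

```bash
python3 - <<'E'
from h import *
b=np.array([426.8,293.5]); h=np.radians(13.2); e=np.array([np.cos(h),np.sin(h)]); n=np.array([-e[1],e[0]])
s=b-30*e-50*n; print('slot',s); 
go([*(s+36*e),140],103.2)
E
```

```text
slot [409.01017642 237.97052875]
xyz [-289.4 -252.9  172.5] spin (mod 360) -209.3 | now [651.5 -76.7 313.7] -106.1 q [-0.12  0.57  0.72  1.71 -0.   -2.98] t 15.43
```

Request:
jog_arm(motion=[{"x": -30, "y": 0, "z": -10, "spin": 0, "fingers": 1}, {"x": -65, "y": 0, "z": -15, "spin": 0, "fingers": 1}, {"x": -105, "y": -10, "z": -15, "spin": 8, "fingers": 1}, {"x": -140, "y": -35, "z": -15, "spin": 18, "fingers": 1}, {"x": -165, "y": -65, "z": -15, "spin": 28, "fingers": 1}, {"x": -185, "y": -95, "z": -15, "spin": 38, "fingers": 1}, {"x": -205, "y": -125, "z": -15, "spin": 48, "fingers": 1}, {"x": -225, "y": -150, "z": -15, "spin": 58, "fingers": 1}])

```text
clock: 16.42
eef_pos: [0.4746, 0.1309, 0.3249]
tool_rot: [0.797, -0.604, -0.001, 0.001]
ft_force: [1.5, -0.5, -4.0]
grip_width: 0.029
grasp_force: 60.7
```

```bash
python3 - <<'E'
from h import *
s=np.array([409,238]); h=np.radians(13.2); e=np.array([np.cos(h),np.sin(h)])
go([*(s+47*e),150],103.2)
E
```

```text
xyz [-118.8  -13.   174.9] spin (mod 360) -267.6 | now [474.6 130.9 324.9] -164.4 q [ 0.27  0.21  0.2   1.57  0.   -1.57] t 16.43
```

Request:
jog_arm(motion=[{"x": -15, "y": -2, "z": 0, "spin": 10, "fingers": 1}, {"x": -30, "y": -4, "z": 0, "spin": 20, "fingers": 1}, {"x": -45, "y": -6, "z": 0, "spin": 30, "fingers": 1}, {"x": -60, "y": -7, "z": 10, "spin": 40, "fingers": 1}, {"x": -75, "y": -8, "z": 30, "spin": 50, "fingers": 1}, {"x": -90, "y": -10, "z": 55, "spin": 60, "fingers": 1}, {"x": -105, "y": -12, "z": 80, "spin": 70, "fingers": 1}, {"x": -119, "y": -13, "z": 105, "spin": 80, "fingers": 1}])

```text
clock: 17.42
eef_pos: [0.4547, 0.2479, 0.2192]
tool_rot: [-0.222, 0.975, -0.0, -0.001]
ft_force: [1.0, -0.4, -3.8]
grip_width: 0.0289
grasp_force: 60.7
```

```bash
python3 - <<'E'
from h import *
s=np.array([409,238]); h=np.radians(13.2); e=np.array([np.cos(h),np.sin(h)])
go([*(s+47*e),140],103.2)
E
```

```text
xyz [-0.6  0.7 79.2] spin (mod 360) 12.4 | now [454.7 247.9 219.2] 115.6 q [ 0.5   0.28  0.03  1.32 -0.    0.05] t 17.43
```

Request:
jog_arm(motion=[{"x": 0, "y": 0, "z": 25, "spin": 9, "fingers": 1}, {"x": 0, "y": 0, "z": 50, "spin": 12.4, "fingers": 1}, {"x": 0, "y": 0, "z": 75, "spin": 12.4, "fingers": 1}, {"x": 0, "y": 0, "z": 88, "spin": 12.4, "fingers": 1}, {"x": 0, "y": 0, "z": 93, "spin": 12.4, "fingers": 1}, {"x": 0, "y": 0, "z": 96, "spin": 12.4, "fingers": 1}, {"x": 0, "y": 0, "z": 98, "spin": 12.4, "fingers": 1}])

```text
clock: 18.3
eef_pos: [0.4562, 0.2482, 0.124]
tool_rot: [-0.118, 0.993, 0.0, 0.001]
ft_force: [0.6, 0.2, -3.7]
grip_width: 0.0288
grasp_force: 60.8
```

Request:
jog_arm(motion=[{"x": 0, "y": 0, "z": 3, "spin": 0, "fingers": 1}, {"x": 1, "y": 0, "z": 6, "spin": 0, "fingers": 1}, {"x": 3, "y": 0, "z": 8, "spin": 0, "fingers": 1}, {"x": 3, "y": 0, "z": 8, "spin": 0, "fingers": 1}])

```text
clock: 18.8
eef_pos: [0.4522, 0.247, 0.1153]
tool_rot: [-0.118, 0.993, -0.0, -0.0]
ft_force: [-0.5, -1.0, -4.2]
grip_width: 0.0291
grasp_force: 60.8
```

Request:
jog_arm(motion=[{"x": 4, "y": 0, "z": 2, "spin": 0, "fingers": 1}, {"x": 8, "y": 0, "z": 4, "spin": 0, "fingers": 1}, {"x": 12, "y": 0, "z": 6, "spin": 0, "fingers": 1}, {"x": 16, "y": 0, "z": 8, "spin": 0, "fingers": 1}, {"x": 16, "y": 0, "z": 8, "spin": 0, "fingers": 1}])

```text
clock: 19.42
eef_pos: [0.4398, 0.2441, 0.1115]
tool_rot: [-0.118, 0.993, 0.001, 0.004]
ft_force: [-4.1, -1.8, 15.9]
grip_width: 0.0289
grasp_force: 63.7
```

Request:
jog_arm(motion=[{"x": 4.5, "y": 0, "z": 2, "spin": 0, "fingers": 1}, {"x": 9, "y": 0, "z": 4, "spin": 0, "fingers": 1}, {"x": 13, "y": 0, "z": 6.5, "spin": 0, "fingers": 1}, {"x": 17, "y": 0, "z": 9, "spin": 0, "fingers": 1}, {"x": 17, "y": 0, "z": 9, "spin": 0, "fingers": 1}])

```text
clock: 20.05
eef_pos: [0.4219, 0.2396, 0.1023]
tool_rot: [-0.118, 0.993, 0.0, 0.003]
ft_force: [-6.9, -3.0, 19.9]
grip_width: 0.0291
grasp_force: 65.7
```

Request:
jog_arm(motion=[{"x": 4, "y": 0, "z": 2.5, "spin": 0, "fingers": 1}, {"x": 8, "y": 0, "z": 5, "spin": 0, "fingers": 1}, {"x": 11, "y": 0, "z": 7.5, "spin": 0, "fingers": 1}, {"x": 14, "y": 0, "z": 10, "spin": 0, "fingers": 1}, {"x": 14, "y": 0, "z": 10, "spin": 0, "fingers": 1}])

```text
clock: 20.68
eef_pos: [0.4062, 0.2353, 0.0911]
tool_rot: [-0.118, 0.993, -0.0, 0.0]
ft_force: [-9.0, -5.4, 20.4]
grip_width: 0.0291
grasp_force: 67.2
```

Request:
jog_arm(motion=[{"x": 2, "y": 0, "z": 1.5, "spin": 0, "fingers": 1}, {"x": 3, "y": 0, "z": 3, "spin": 0, "fingers": 1}, {"x": 3, "y": 0, "z": 3, "spin": 0, "fingers": 1}])

```text
clock: 21.05
eef_pos: [0.4029, 0.2344, 0.0883]
tool_rot: [-0.118, 0.993, -0.0, 0.0]
ft_force: [-10.9, -5.9, 21.9]
grip_width: 0.029
grasp_force: 68.2
```

Request:
jog_arm(motion=[{"x": 1, "y": 0, "z": 1.5, "spin": 0, "fingers": 1}, {"x": 2, "y": 0, "z": 3, "spin": 0, "fingers": 1}, {"x": 2, "y": 0, "z": 3, "spin": 0, "fingers": 1}])

```text
clock: 21.42
eef_pos: [0.4008, 0.2338, 0.0864]
tool_rot: [-0.118, 0.993, -0.0, 0.0]
ft_force: [-13.4, -9.3, 31.6]
grip_width: 0.029
grasp_force: 69.5
```

Request:
jog_arm(motion=[{"x": 0.5, "y": 0, "z": 1, "spin": 0, "fingers": 1}, {"x": 1, "y": 0, "z": 2, "spin": 0, "fingers": 1}, {"x": 1, "y": 0, "z": 2, "spin": 0, "fingers": 1}])

```text
clock: 21.8
eef_pos: [0.4009, 0.2338, 0.0863]
tool_rot: [-0.117, 0.993, -0.0, 0.002]
ft_force: [-15.5, -11.7, 43.4]
grip_width: 0.0289
grasp_force: 71.4
```

```bash
python3 - <<'E'
from h import *
snap('wrist','w5'); o=readout.get_obs(); print(o['ft_force'],o['ft_torque'],o['joint_pos'])
E
```

```text
[-15.00093351 -12.0518776   44.13046186] [-2.11190399  2.75742118 -0.12488164] [ 0.52902016  0.28918397 -0.33509439  0.94371344 -0.00149543  0.29349654]
```

Stopped at 86.3 mm with the force rising, so it is flat. Relieving and releasing.

Request:
jog_arm(motion=[{"x": -2, "y": 0, "z": -3, "spin": 0, "fingers": 1}, {"x": -3, "y": 0, "z": -5, "spin": 0, "fingers": 1}, {"x": -3, "y": 0, "z": -5, "spin": 0, "fingers": 1}, {"x": -3, "y": 0, "z": -5, "spin": 0, "fingers": -0.2}, {"x": -3, "y": 0, "z": -5, "spin": 0, "fingers": -0.4}, {"x": -3, "y": 0, "z": -5, "spin": 0, "fingers": -1}, {"x": -3, "y": 0, "z": -5, "spin": 0, "fingers": -1}, {"x": -3, "y": 0, "z": -5, "spin": 0, "fingers": -1}])

```text
clock: 22.85
eef_pos: [0.4041, 0.2355, 0.0852]
tool_rot: [-0.118, 0.993, -0.0, -0.0]
ft_force: [0.2, -1.0, -0.2]
grip_width: 0.0854
grasp_force: 0.0
```

Request:
jog_arm(motion=[{"x": 0, "y": 0, "z": -30, "spin": 0, "fingers": -1}, {"x": 0, "y": 0, "z": -80, "spin": 0, "fingers": -1}, {"x": 0, "y": 0, "z": -135, "spin": 0, "fingers": -1}, {"x": 0, "y": 0, "z": -190, "spin": 0, "fingers": -1}, {"x": -20, "y": -20, "z": -205, "spin": 0, "fingers": -1}, {"x": -60, "y": -50, "z": -205, "spin": 0, "fingers": -1}, {"x": -100, "y": -80, "z": -205, "spin": 0, "fingers": -1}])

```text
clock: 23.72
eef_pos: [0.5213, 0.1808, 0.291]
tool_rot: [-0.118, 0.993, 0.0, 0.001]
ft_force: [1.0, 1.3, -0.3]
grip_width: 0.0852
grasp_force: 0.0
```

```bash
python3 - <<'E'
from h import *
# R: origin 702.2,20.7,98.8 ; tenon at s=95
go([662,25.3,200],107.7)
snap('wrist','w6');snap('side','s6');snap('scene','sc6')
E
```

```text
xyz [-100.1 -184.3   91.1] spin (mod 360) -4.1 | now [521.3 180.8 291. ] 103.6 q [0.33 0.33 0.28 1.52 0.   0.1 ] t 23.73
```

Request:
jog_arm(motion=[{"x": -25, "y": -46, "z": 0, "spin": -2, "fingers": -1}, {"x": -50, "y": -92, "z": 0, "spin": -4.1, "fingers": -1}, {"x": -75, "y": -138, "z": 5, "spin": -4.1, "fingers": -1}, {"x": -100, "y": -184, "z": 30, "spin": -4.1, "fingers": -1}, {"x": -100, "y": -184, "z": 60, "spin": -4.1, "fingers": -1}, {"x": -100, "y": -184, "z": 85, "spin": -4.1, "fingers": -1}, {"x": -100, "y": -184, "z": 90, "spin": -4.1, "fingers": -1}])

```text
clock: 24.75
eef_pos: [0.6584, 0.0263, 0.198]
tool_rot: [-0.154, 0.988, 0.0, -0.003]
ft_force: [-0.6, 0.4, 0.7]
grip_width: 0.0851
grasp_force: 0.0
```

```bash
python3 - <<'E'
from h import *
a=cv2.imread('pics/side0.png').astype(int);b=cv2.imread('pics/s6.png').astype(int)
print(np.abs(a-b).mean(2)[180:215,350:392].mean())
go([662,25.3,167],107.7)
c=np.load('w3.npz')
# centre of tenon-top yellow relative to the fingers in the current wrist picture
w=snap('wrist','w7'); h=cv2.cvtColor(w['pixels'],cv2.COLOR_RGB2HSV)
m=((h[...,0]>20)&(h[...,0]<30)&(h[...,1]>150)&(h[...,2]>190)).astype(np.uint8)
n,l,s,ce=cv2.connectedComponentsWithStats(m)
for i in range(1,n):
    if s[i,4]>300: print(s[i],ce[i].round(1))
E
```

```text
24.148526077097507
xyz [-3.3 -2.1 31. ] spin (mod 360) -0.0 | now [658.4  26.3 198. ] 107.7 q [ 0.04  0.59  0.44  1.43  0.   -0.27] t 24.75
[588  16  18  32 379] [596.1  31.9]
[ 290  221   58   58 3077] [318.4 249.4]
```

Request:
jog_arm(motion=[{"x": -3, "y": -2, "z": 14, "spin": 0, "fingers": -1}, {"x": -3, "y": -2, "z": 25, "spin": 0, "fingers": -1}, {"x": -3, "y": -2, "z": 30, "spin": 0, "fingers": -1}, {"x": -3, "y": -2, "z": 30, "spin": 0, "fingers": 1}, {"x": -3, "y": -2, "z": 30, "spin": 0, "fingers": 1}, {"x": -3, "y": -2, "z": 30, "spin": 0, "fingers": 1}, {"x": -3, "y": -2, "z": 30, "spin": 0, "fingers": 1}, {"x": -3, "y": -2, "z": 30, "spin": 0, "fingers": 1}])

```text
clock: 25.8
eef_pos: [0.6644, 0.024, 0.1719]
tool_rot: [-0.153, 0.988, -0.001, 0.001]
ft_force: [-1.3, -1.4, 6.0]
grip_width: 0.032
grasp_force: 59.0
```

Request:
jog_arm(motion=[{"x": 0, "y": 0, "z": 0, "spin": 0, "fingers": 1}, {"x": 0, "y": 0, "z": -10, "spin": 0, "fingers": 1}, {"x": 0, "y": 0, "z": -25, "spin": 0, "fingers": 1}, {"x": 0, "y": 0, "z": -50, "spin": 0, "fingers": 1}, {"x": 0, "y": 0, "z": -85, "spin": 0, "fingers": 1}, {"x": 0, "y": 0, "z": -120, "spin": 0, "fingers": 1}, {"x": 0, "y": 0, "z": -140, "spin": 0, "fingers": 1}, {"x": 0, "y": 0, "z": -140, "spin": 0, "fingers": 1}])

```text
clock: 26.8
eef_pos: [0.6646, 0.025, 0.3123]
tool_rot: [-0.154, 0.988, 0.0, 0.002]
ft_force: [0.5, -0.4, -5.6]
grip_width: 0.0286
grasp_force: 61.2
```

```bash
python3 - <<'E'
from h import *
b=np.array([468.8,-292.7]); h=np.radians(191.8); e=np.array([np.cos(h),np.sin(h)]); n=np.array([-e[1],e[0]])
s=b-30*e+50*n; print('slot',s,'resident',b-30*e-50*n,'contact',s+42*e); 
go([*(s+42*e),300],101.8)
E
```

```text
slot [ 508.39082425 -335.50848788] resident [ 487.94121907 -237.62174901] contact [ 467.27839393 -344.09732206]
xyz [ 300.1 -291.8   11.3] spin (mod 360) 5.9 | now [664.6  25.  312.3] 107.7 q [ 0.04  0.6   0.76  1.72  0.   -0.27] t 26.8
```

Request:
jog_arm(motion=[{"x": 20, "y": -15, "z": 0, "spin": 0, "fingers": 1}, {"x": 50, "y": -42, "z": 0, "spin": 1, "fingers": 1}, {"x": 85, "y": -77, "z": 0, "spin": 2, "fingers": 1}, {"x": 120, "y": -112, "z": 0, "spin": 3, "fingers": 1}, {"x": 155, "y": -147, "z": 0, "spin": 4, "fingers": 1}, {"x": 190, "y": -182, "z": 0, "spin": 5, "fingers": 1}, {"x": 225, "y": -217, "z": 0, "spin": 5.9, "fingers": 1}, {"x": 260, "y": -252, "z": 0, "spin": 5.9, "fingers": 1}])

```text
clock: 27.8
eef_pos: [0.491, -0.2951, 0.3085]
tool_rot: [-0.102, 0.995, 0.001, -0.001]
ft_force: [0.4, -0.5, -5.4]
grip_width: 0.0292
grasp_force: 61.0
```

```bash
python3 - <<'E'
from h import *
go([467.3,-344,135],101.8)
E
```

```text
xyz [ 32.8 -43.5 173.5] spin (mod 360) -0.0 | now [ 491.  -295.1  308.5] 101.8 q [-0.54  0.38  0.4   1.59  0.   -0.75] t 27.8
```

Request:
jog_arm(motion=[{"x": 20, "y": -25, "z": 20, "spin": 0, "fingers": 1}, {"x": 34, "y": -42, "z": 60, "spin": 0, "fingers": 1}, {"x": 34, "y": -42, "z": 100, "spin": 0, "fingers": 1}, {"x": 34, "y": -42, "z": 135, "spin": 0, "fingers": 1}, {"x": 34, "y": -42, "z": 160, "spin": 0, "fingers": 1}, {"x": 34, "y": -42, "z": 173, "spin": 0, "fingers": 1}, {"x": 34, "y": -42, "z": 173, "spin": 0, "fingers": 1}])

```text
clock: 28.68
eef_pos: [0.4667, -0.3415, 0.1357]
tool_rot: [-0.102, 0.995, 0.001, -0.001]
ft_force: [-0.3, 0.5, -4.9]
grip_width: 0.029
grasp_force: 60.9
```

```bash
python3 - <<'E'
from h import *
go([467.3,-344,118],101.8)
s=snap('side','s8'); print()
# expected slot centre, tray corners, residents for overlay
P=[[.5084,-.3355,.006],[.4673,-.344,.006]]
im=s['pixels'][:,:,::-1].copy()
cv2.imwrite('pics/s8c.png',cv2.resize(im[230:400,225:395],(600,600),interpolation=cv2.INTER_CUBIC))
E
```

```text
xyz [-0.1 -2.6 17.7] spin (mod 360) -0.0 | now [ 466.7 -341.5  135.7] 101.8 q [-0.63  0.45  0.06  1.18  0.   -0.84] t 28.68
```

View pics/s8c.png

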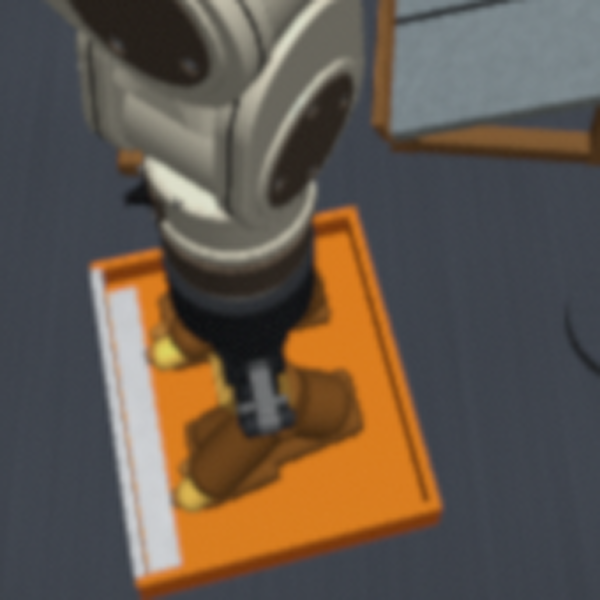

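The right foot hangs over the free half of the orange tray, big toe at (190,495) toward the white stripe and clear of the resident foot (toe at (165,350)). Rolling it down the same way.

Request:
jog_arm(motion=[{"x": 0, "y": -2, "z": 10, "spin": 0, "fingers": 1}, {"x": 0, "y": -2, "z": 17, "spin": 0, "fingers": 1}, {"x": 0, "y": -2, "z": 20, "spin": 0, "fingers": 1}, {"x": 0, "y": -2, "z": 22, "spin": 0, "fingers": 1}])

```text
clock: 29.22
eef_pos: [0.4683, -0.3443, 0.1154]
tool_rot: [-0.102, 0.995, 0.0, 0.0]
ft_force: [0.6, 0.6, 0.9]
grip_width: 0.0291
grasp_force: 61.7
```

Request:
jog_arm(motion=[{"x": -4, "y": 0, "z": 2, "spin": 0, "fingers": 1}, {"x": -8, "y": 0, "z": 4, "spin": 0, "fingers": 1}, {"x": -12, "y": 0, "z": 6, "spin": 0, "fingers": 1}, {"x": -16, "y": 0, "z": 8, "spin": 0, "fingers": 1}, {"x": -16, "y": 0, "z": 8, "spin": 0, "fingers": 1}])

```text
clock: 29.85
eef_pos: [0.4862, -0.3421, 0.1091]
tool_rot: [-0.103, 0.995, -0.002, 0.002]
ft_force: [0.6, -0.4, 4.9]
grip_width: 0.0293
grasp_force: 62.0
```

Request:
jog_arm(motion=[{"x": -3.5, "y": 0, "z": 2.5, "spin": 0, "fingers": 1}, {"x": -7, "y": 0, "z": 5, "spin": 0, "fingers": 1}, {"x": -10.5, "y": 0, "z": 7.5, "spin": 0, "fingers": 1}, {"x": -14, "y": 0, "z": 10, "spin": 0, "fingers": 1}, {"x": -14, "y": 0, "z": 10, "spin": 0, "fingers": 1}])

```text
clock: 30.48
eef_pos: [0.5018, -0.3394, 0.1004]
tool_rot: [-0.103, 0.995, -0.002, 0.004]
ft_force: [4.1, -1.0, 7.1]
grip_width: 0.0288
grasp_force: 63.0
```

Request:
jog_arm(motion=[{"x": -3.5, "y": 0, "z": 2.5, "spin": 0, "fingers": 1}, {"x": -7, "y": 0, "z": 5, "spin": 0, "fingers": 1}, {"x": -10, "y": 0, "z": 7.5, "spin": 0, "fingers": 1}, {"x": -12, "y": 0, "z": 9.5, "spin": 0, "fingers": 1}, {"x": -12, "y": 0, "z": 9.5, "spin": 0, "fingers": 1}])

```text
clock: 31.1
eef_pos: [0.5144, -0.3371, 0.0914]
tool_rot: [-0.103, 0.995, -0.003, 0.005]
ft_force: [4.6, -1.0, 10.0]
grip_width: 0.0291
grasp_force: 63.8
```

Request:
jog_arm(motion=[{"x": -1.5, "y": 0, "z": 1.5, "spin": 0, "fingers": 1}, {"x": -3, "y": 0, "z": 3, "spin": 0, "fingers": 1}, {"x": -3, "y": 0, "z": 3, "spin": 0, "fingers": 1}])

```text
clock: 31.48
eef_pos: [0.5173, -0.3367, 0.0892]
tool_rot: [-0.103, 0.995, -0.003, 0.005]
ft_force: [2.9, -1.0, 12.7]
grip_width: 0.0288
grasp_force: 64.3
```

Request:
jog_arm(motion=[{"x": -1, "y": 0, "z": 1.5, "spin": 0, "fingers": 1}, {"x": -2, "y": 0, "z": 3, "spin": 0, "fingers": 1}, {"x": -2, "y": 0, "z": 3, "spin": 0, "fingers": 1}])

```text
clock: 31.85
eef_pos: [0.5174, -0.3368, 0.0891]
tool_rot: [-0.103, 0.995, -0.003, 0.004]
ft_force: [-6.3, 0.9, 28.0]
grip_width: 0.0292
grasp_force: 66.4
```

Request:
jog_arm(motion=[{"x": 0, "y": 0, "z": 1, "spin": 0, "fingers": 1}, {"x": 0, "y": 0, "z": 2, "spin": 0, "fingers": 1}, {"x": 0, "y": 0, "z": 2, "spin": 0, "fingers": 1}])

```text
clock: 32.22
eef_pos: [0.5174, -0.3368, 0.089]
tool_rot: [-0.103, 0.995, -0.004, 0.005]
ft_force: [-8.3, 2.5, 35.7]
grip_width: 0.0289
grasp_force: 67.8
```

Request:
jog_arm(motion=[{"x": 1, "y": 0, "z": -3, "spin": 0, "fingers": 1}, {"x": 1, "y": 0, "z": -5, "spin": 0, "fingers": 1}, {"x": 1, "y": 0, "z": -6, "spin": 0, "fingers": 1}, {"x": 1, "y": 0, "z": -6, "spin": 0, "fingers": -0.2}, {"x": 1, "y": 0, "z": -6, "spin": 0, "fingers": -0.4}, {"x": 1, "y": 0, "z": -6, "spin": 0, "fingers": -1}, {"x": 1, "y": 0, "z": -6, "spin": 0, "fingers": -1}, {"x": 1, "y": 0, "z": -6, "spin": 0, "fingers": -1}])

```text
clock: 33.22
eef_pos: [0.513, -0.3349, 0.0855]
tool_rot: [-0.102, 0.995, 0.0, -0.0]
ft_force: [-0.4, 0.1, 0.1]
grip_width: 0.0854
grasp_force: 0.0
```

Request:
jog_arm(motion=[{"x": 0, "y": 0, "z": -30, "spin": 0, "fingers": -1}, {"x": 0, "y": 0, "z": -80, "spin": 0, "fingers": -1}, {"x": 0, "y": 0, "z": -135, "spin": 0, "fingers": -1}, {"x": 0, "y": 0, "z": -190, "spin": 0, "fingers": -1}, {"x": 15, "y": 40, "z": -210, "spin": 0, "fingers": -1}, {"x": 60, "y": 95, "z": -210, "spin": 0, "fingers": -1}, {"x": 100, "y": 145, "z": -210, "spin": 0, "fingers": -1}, {"x": 140, "y": 195, "z": -210, "spin": 0, "fingers": -1}])

```text
clock: 34.22
eef_pos: [0.3437, -0.1787, 0.2958]
tool_rot: [-0.102, 0.995, -0.0, 0.0]
ft_force: [-0.6, -0.2, 2.0]
grip_width: 0.0854
grasp_force: 0.0
```

```bash
python3 - <<'E'
from h import *
from scipy.optimize import least_squares
cams={n:snap(n,'fin_'+n) for n in ('scene','side')}
o={'scene':np.load('scene0.npz'),'side':np.load('side0.npz')}
g=np.radians
feet={'L+':((386.2,335.3),13.2,-17),'L-':((409-4,238-1),13.2,-17),'R':((512,-335),191.8,17),'Rres':((487.9,-237.6),191.8,17)}
def blobs(c):
    h=cv2.cvtColor(c['pixels'],cv2.COLOR_RGB2HSV); m=((h[...,0]>19)&(h[...,0]<32)&(h[...,1]>110)&(h[...,2]>120)).astype(np.uint8)
    n,l,s,ce=cv2.connectedComponentsWithStats(m); return [(ce[i].round(1),s[i,4]) for i in range(1,n) if s[i,4]>3]
for n,c in cams.items():
    B=blobs(c)
    for k,(p,hd,ty) in feet.items():
        X=(Rz(g(hd))@np.array([[0,0,.095],[.086,ty/1e3,.013]]).T).T+[p[0]/1e3,p[1]/1e3,.006]
        u=proj(c,X)
        for nm,v in zip(('tenon','toe'),u):
            near=[(tuple(b),a) for b,a in B if np.hypot(*(b-v))<9]; print(n,k,nm,v.round(1),near)
u=np.abs(cams['side']['pixels'].astype(int)-o['side']['pixels'].astype(int)).max(2)>40
s=np.zeros((400,640),np.uint8); s[u]=1
n,l,st,ce=cv2.connectedComponentsWithStats(s); print('changed side regions',[st[i].tolist() for i in range(1,n) if st[i,4]>25])
E
```

```text
scene L+ tenon [417.5 199.3] [((np.float64(418.5), np.float64(200.2)), np.int32(109))]
scene L+ toe [403.1 233.1] [((np.float64(404.9), np.float64(233.0)), np.int32(31))]
scene L- tenon [387.2 191.2] [((np.float64(386.9), np.float64(190.4)), np.int32(94))]
scene L- toe [373.5 224.6] [((np.float64(374.4), np.float64(223.0)), np.int32(28))]
scene R tenon [227.6 147.9] [((np.float64(226.6), np.float64(145.8)), np.int32(91))]
scene R toe [236.9 146.9] []
scene Rres tenon [253.9 153.8] [((np.float64(254.4), np.float64(158.6)), np.int32(9))]
scene Rres toe [261.2 152.2] []
side L+ tenon [269.6 139.9] [((np.float64(270.3), np.float64(136.0)), np.int32(57))]
side L+ toe [297.5 157.7] [((np.float64(296.5), np.float64(157.0)), np.int32(26))]
side L- tenon [274.5 160.3] [((np.float64(273.6), np.float64(157.8)), np.int32(66))]
side L- toe [303.5 177.9] [((np.float64(301.7), np.float64(178.5)), np.int32(28))]
side R tenon [317.1 341.1] [((np.float64(317.1), np.float64(341.2)), np.int32(171))]
side R toe [281.1 372.3] [((np.float64(284.3), np.float64(373.2)), np.int32(63))]
side Rres tenon [304.7 
[... 162 characters left out ...]
 regions [[30, 1, 8, 18, 28], [45, 0, 54, 23, 537], [52, 0, 182, 124, 11939], [0, 9, 13, 14, 109], [0, 15, 18, 23, 177], [0, 36, 58, 117, 3688], [143, 68, 7, 23, 68], [88, 85, 28, 41, 309], [118, 94, 35, 73, 643], [73, 97, 28, 52, 480], [39, 101, 36, 51, 772], [109, 110, 35, 67, 732], [172, 119, 39, 19, 386], [74, 133, 9, 9, 46], [181, 132, 47, 24, 567], [262, 132, 45, 56, 1421], [169, 135, 13, 11, 61], [48, 143, 10, 16, 74], [185, 148, 46, 25, 521], [101, 150, 30, 23, 208], [348, 156, 48, 98, 2849], [45, 162, 14, 17, 110], [189, 164, 47, 49, 1001], [90, 170, 29, 40, 429], [108, 178, 31, 39, 740], [47, 185, 41, 41, 920], [37, 190, 9, 7, 29], [213, 214, 19, 29, 302], [278, 337, 56, 42, 1291]]
```

Tenons and toes of all three feet match the flat, upright model in both views, to within about 4 px (the right foot's toe could only be found in the side view). Apart from the arm, the side view has changed only at the rack and the new foot places, and the resident foot has not moved.

```bash
python3 -c "
from workcell import bot
print(bot.job_done())"
```

```text
the job is handed in; nothing more can be done
None
```

Both left feet stand in the blue tray and the right foot in the orange tray beside the one already there, all flat on their soles with toes to the white stripes; the job was handed in at about 34 s, and no verdict came back.

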